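Put the socket back in the sprung tray of the bench tool chest and click the tray home

ROBOT

A 6-joint arm with a two-finger parallel gripper is mounted at the origin on the work surface. World frame = base frame: x ahead of the robot, y to its left, z up, the work surface at z = 0. Lengths are in m, angles in degrees, forces in N, time in s.
With the tool pointing down it reaches from about 0.375 to 0.9 m from the base axis. Payload 3.1 kg.
Tool frame: the origin (TCP) lies midway between the tips of the shut fingers; the grasp point (between the pads) lies 19 mm behind it; z points along the fingers, y is the line along which they close (so a half turn about z gives the same grasp; the last joint's range is limited). The gripper opens to 85 mm and grips with 20 to 120 N. Pads are 22 mm wide; open, the fingers measure 114 mm over their backs; the gripper's body (76 mm by 85 mm) begins 54 mm behind the grasp point. The pads swing forward as they close: fully open they stand 13 mm farther back than shut.
Start: joints at [56.007, 30.224, 82.088, -0, 67.689, -10.227], TCP at [0.252, 0.572, 0.231] pointing down, gripper open.
Joint ranges: [-176.69, 176.69], [-43.24, 126.21], [12.49, 139.97], [-82, 262], [0, 151.66], [-163.58, 163.58]. Speed limits (degrees/s): [159.86, 159.86, 180, 180, 180, 180].

INTERFACE

Orientations are given as a 3x3 rotation matrix whose columns are the frame's x, y, z axes.
In Python, from rig import ctrl gives the robot as it stands. Calls block until the motion is done:
- ctrl.movep(position, orientation): joint-space move of the TCP to a pose.
- ctrl.move_l(position, orientation=None, vel=0.15, force_limit=None): straight line of the TCP; orientation=None keeps the orientation; vel is the mean speed in m/s. With force_limit (N) it stops when the force on the tool has changed by that much, and returns True; else False.
- ctrl.goto_joints(angles): joint-space move.
- ctrl.open_gripper() and ctrl.grasp(f_grip=None): open the fingers fully, or close them until they stop; f_grip is the grip in N (None keeps the last).
- ctrl.sleep(seconds).
- ctrl.ik(position, orientation): joint angles nearest the present ones, or None.
- ctrl.get_image(name): name is "scene" or "top" or "wrist"; returns a dict with "img" (480x640x3 uint8, red, green, blue), "fx", "fy", "cx", "cy" (pixels), "cam_to_world" (4x4, takes a point from camera to world coordinates); the wrist camera has in their place "tool_from_camera" (4x4, takes a point from camera to tool coordinates, whose origin is the TCP and whose axes are the flange's). Camera axes: x right, y down, z forward; pixel columns grow to the right and rows downward; lengths in m; the calibration is good to about 2 mm. A picture is of the moment at which its call begins: read the wrist's pose just before it. There is no depth.
A pose or a line that the arm cannot do raises ctrl.IKError and nothing moves.
- ctrl.hand_in(): hands the job in; it is judged then, once.
Trained networks look in a picture, given as the dict that the camera call returned (one of the last four; its "shot" number tells which), for a name from the list of things; names that differ only in an ending like _2 or _b are one class to them, and where a whole thing is asked for, a point or a joint stands for the part that bears it (a point fixed in the world has none). Each returns a list of dicts, best first, with "p" (0 to 1); they miss things now and then, are a little off and sometimes report something else, mostly with a low value. They report only what shows in the picture. A call takes as long as a camera call.
- ctrl.recognise(picture, query): "box" ([left, top, width, height] as shares, 0 to 1, of the picture: columns of its width, rows of its height, round what is visible of it).
- ctrl.pinpoint(picture, query): "location" ([column, row] as shares, 0 to 1, of the picture: columns of its width, rows of its height: a listed point, or the origin of a listed thing).
Readings, each from a call of its own:
- ctrl.current_clock(): time.
- ctrl.current_q(): joint angles.
- ctrl.current_joint_velocities(): joint speeds.
- ctrl.current_tau(): joint torques, N m.
- ctrl.current_eef_pos(): TCP position.
- ctrl.current_orientation(): TCP orientation.
- ctrl.current_wrist_force(): force on the tool from outside, world axes, zero at the start.
- ctrl.current_ft_torque(): the same for the moment, N m.
- ctrl.current_width(): opening from 0.0 (shut) to 1.0 (fully open).
- ctrl.current_gripper_force(): force on a finger pad.
Only numpy, scipy, OpenCV 4.12 (cv2) and the standard library are available. Lean on these libraries where they do the work, as an engineer would, in place of code of your own. Each camera call takes 0.05 s, during which the arm holds its last target. There are 200 camera calls.

TASK

Press the release on top of the tool chest so that its socket tray springs out, stand the loose deep socket upright in the tray's one empty round pocket, and push the tray back in until its catch clicks and it stays shut. Go gently: press and push only as hard as the springs ask, never leaning on the chest with more than 18 N, and leave the other things on the bench where they are.

Things in the scene. Friction and masses are not known exactly. Their poses are not given: they have to be found in the camera images.
- chest: Bench tool chest, painted steel, 230 mm deep (x) x 310 wide (y) x 158 high, fixed. Origin: centre of its underside; x points from its front to its back, y to the left of one facing the front, z up. The tray's opening in the front spans 75 to 144 mm above the bench, under a 14 mm top. The drawer below it is not used. A roll of tape lies on the rear right of the top.
- release_top (a point): Middle of the top of the black ribbed release pad, 44 mm (x) x 52 mm (y), standing 12 mm above the chest top at the front left corner.
- release (a joint): How far the release pad is pressed down, in m: 0 = up, 0.008 = bottom. Spring: 3 N at 0, 6 N at the bottom; it rises by itself. The tray's catch lets go after 3 to 6 mm. When the tray is pushed home, the catch drives the pad down about 5 mm and it snaps up again at the click.
- tray (a joint): How far the tray is out, in m: 0 = latched, at rest; 0.085 = fully out (out is the chest's -x). A spring pushes it out with 5 N at 0, 2 N at 0.085, on damped runners. Released unlatched it springs out to 0.085; latched it comes back to 0 and stays.
- tray_face (a point): Middle of the outside of the tray's flat upright aluminium front panel, 221 mm wide x 61 high, 27 thick with its black collar, the place to push; 111 mm above the bench, panel's upper edge 142. At rest this face stands 24 mm proud of the chest front, 109 mm when the tray is out.
- catch_place (a point): Place of the hidden catch in the chest, beside the tray. It has lost motion: it clicks only when the tray is pushed past its resting place, to a joint value between -0.001 and -0.017 that changes from start to start and cannot be seen. Riding up to it takes 3 to 6 N more than the spring (8 to 12 N in all). About 2 mm past the click the tray meets a firm buffer and the force climbs steeply.
- pocket (a point): Centre of the mouth of the one empty round pocket in the black tray insert: 28 mm across, chamfered, 14 deep, mouth 100 mm above the bench, 66 mm behind the face of the tray's front panel, 40 mm left of the tray's middle; moves with the tray, clear of the chest only when it is out. A row of sockets stands 68 mm behind it, bars lie 40 mm to its right. A socket not right down fouls the chest top.
- socket: The loose deep socket: steel cylinder 24 mm across and 50 mm high, standing on the bench, about 0.11 kg. Origin: centre of its lower end, z axis along it. Seated in the pocket its lower end is 14 mm below the mouth.
- plug_socket: Another socket that does not belong here, steel, 34 mm across and 38 mm high; leave it. Origin: centre of its lower end.
- flange: Dark steel clamp flange, 52 mm across, 14 mm high, near the sockets; leave it. Origin: centre of its underside.
- wrench: Wrench, 170 mm long, lying on the bench to the right; leave it.
- screwdriver: Screwdriver, 190 mm long, lying on the bench at the far right; leave it.
- glue_can: Can with an orange label and a black cap, 62 mm across, 95 mm high, left of the chest; leave it. Origin: centre of its underside.
- tape: Roll of tape, 100 mm across, 45 mm high, standing flat on the chest top at the rear right; leave it. Origin: centre of its underside.
- chuck_key: T-shaped chuck key, 90 mm long, 16 mm high, lying on the bench in front of the chest; leave it.

How it is judged (in metres and radians):
On the way, in this order (a step that is already met when the one before it is completed fails the run):
1. the tray has sprung out (value of joint tray above 0.07 m), for 0.2 s.
2. the socket stands down in the empty pocket while the tray is out (horizontal distance between socket and pocket below 0.004 m and z of socket in the frame of pocket below -0.01 m and angle between socket's own z axis and vertical below 0.12 rad and value of joint tray above 0.07 m), for 0.2 s.
At the end, for the whole second after the job is handed in: The tray is latched shut by itself (within 3 mm of its resting place) with the socket in it, upright within 7 degrees, in the pocket to within 4 mm sideways and at least 10 mm deep, at rest (value of joint tray between -0.003 and 0.003 m and horizontal distance between socket and pocket below 0.004 m and z of socket in the frame of pocket below -0.01 m and angle between socket's own z axis and vertical below 0.12 rad and linear speed of socket below 0.02 m/s); the robot touches nothing.
It fails at once if the robot pushes on the chest, its tray or its release with more than 18 N (contact force between any of the fingers, the arm and chest above 18 N).
It fails at once if another thing on the bench is moved by more than 30 mm (the tape on the chest by more than 30 mm) (distance of any of plug_socket, flange, wrench, screwdriver, glue_can, tape, chuck_key from where it was at the start of the episode above 0.03 m).
It also fails if it takes over 72 s, if anything falls off the work surface, if the arm or the gripper's body presses on something with over 40 N, if the wrist force passes 120 N, or if a joint passes its speed limit or range.

## Working session

There is one attempt and no reset: what is moved stays moved. The work goes in short steps, each a Python script; the robot and the scene stay as the last script left them, time stands still between calls to the robot, and variables do not carry over. Pictures are saved under pics/ and viewed, at most 10 in all, crops included, and the job is handed in when it is done.

```bash
mkdir -p pics; ls; cat > h.py <<'E'
import numpy as np, cv2
from rig import ctrl
def save(p,n): cv2.imwrite('pics/'+n+'.png', p['img'][:,:,::-1])
def ray(p,loc,T=None):
    T=np.array(p['cam_to_world']) if T is None else T
    u,v=loc[0]*640,loc[1]*480
    d=T[:3,:3]@np.array([(u-p['cx'])/p['fx'],(v-p['cy'])/p['fy'],1])
    return T[:3,3],d
def atz(p,loc,z,T=None):
    o,d=ray(p,loc,T); return o+d*(z-o[2])/d[2]
def wristT(p,pos,R):
    W=np.eye(4);W[:3,:3]=R;W[:3,3]=pos; return W@np.array(p['tool_from_camera'])
E
python3 - <<'E'
from h import *
for c in ['scene','top']:
    p=ctrl.get_image(c); save(p,c+'0')
    print(c,np.round(p['cam_to_world'],3).tolist(),p['fx'])
    for q,z in [('chest',0),('release_top',.17),('tray_face',.111),('socket',0),('plug_socket',0),('flange',0),('glue_can',0),('tape',.158),('chuck_key',0.008),('pocket',.1),('wrench',0)]:
        for r in ctrl.pinpoint(p,q)[:2]:
            print(q,round(r['p'],2),np.round(np.array(r['location'])*[640,480]).tolist(),np.round(atz(p,r['location'],z),3).tolist())
print(ctrl.current_orientation(),ctrl.current_clock())
E
```

```text
pics
scene [[-0.857, 0.273, -0.437, 1.07], [0.516, 0.464, -0.72, 0.72], [0.006, -0.843, -0.538, 0.734], [0.0, 0.0, 0.0, 1.0]] 453.69230875574186
release_top 0.62 [324.0, 274.0] [0.676, 0.091, 0.17]
tray_face 0.63 [327.0, 254.0] [0.586, -0.04, 0.111]
socket 0.54 [469.0, 360.0] [0.45, 0.311, 0.0]
plug_socket 0.66 [422.0, 334.0] [0.484, 0.204, 0.0]
flange 0.94 [416.0, 373.0] [0.571, 0.282, 0.0]
glue_can 0.88 [366.0, 405.0] [0.704, 0.291, 0.0]
tape 0.83 [253.0, 238.0] [0.738, -0.125, 0.158]
chuck_key 0.68 [385.0, 289.0] [0.463, 0.041, 0.008]
wrench 0.8 [339.0, 212.0] [0.34, -0.361, 0.0]
wrench 0.73 [385.0, 288.0] [0.452, 0.03, 0.0]
top [[-0.018, -0.994, 0.104, 0.458], [-0.999, 0.02, 0.025, -0.106], [-0.027, -0.103, -0.994, 1.072], [0.0, 0.0, 0.0, 1.0]] 480.08023974713393
release_top 0.6 [214.0, 174.0] [0.679, 0.095, 0.17]
tray_face 0.58 [285.0, 224.0] [0.587, -0.036, 0.111]
socket 0.64 [129.0, 293.0] [0.455, 0.323, 0.0]
socket 0.21 [182.0, 277.0] [0.487, 0.205, 0.0]
plug_socket 0.71 [185.0, 277.0] [0.487, 0.199, 0.0]
flange 0.65 [213.0, 174.0] [0.721, 0.137, 0.0]
flange 0.56 [149.0, 236.0] [0.582, 0.28, 0.0]
glue_can 0.97 [148.0, 178.0] [0.716, 0.287, 0.0]
tape 0.64 [326.0, 138.0] [0.75, -0.122, 0.158]
chuck_key 0.53 [260.0, 291.0] [0.453, 0.028, 0.008]
wrench 0.92 [434.0, 333.0] [0.355, -0.351, 0.0]
wrench 0.36 [180.0, 275.0] [0.492, 0.209, 0.0]
[[-9.15208955e-01  4.02979614e-01  1.48552546e-06]
 [ 4.02979614e-01  9.15208954e-01  1.41869699e-05]
 [ 4.35749345e-06  1.35826783e-05 -1.00000000e+00]] 1.2
```

View pics/scene0.png

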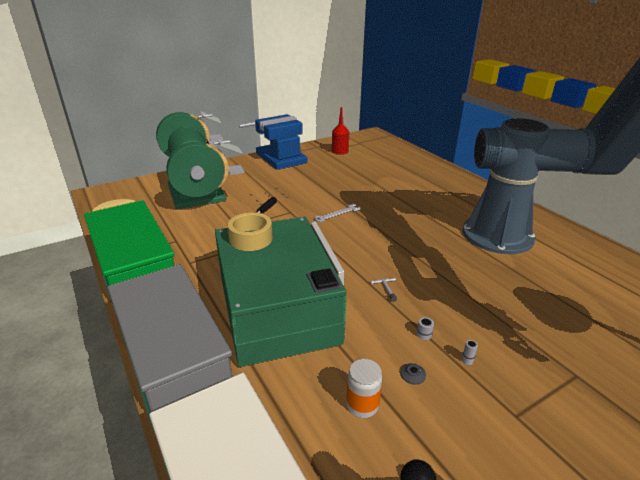

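View pics/top0.png

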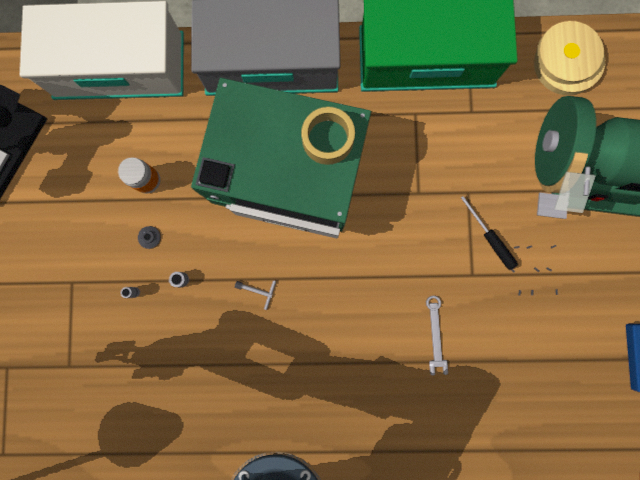

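```bash
python3 - <<'E'
from h import *
p=ctrl.get_image('top')
for c in [(194,187),(224,79),(370,110),(338,224)]:
    print(c,np.round(atz(p,(c[0]/640,c[1]/480),.158),3))
m=cv2.inRange(cv2.cvtColor(p['img'],cv2.COLOR_RGB2HSV),(60,80,20),(90,255,255)); m[:72]=0;m[:,:185]=0;m[:,385:]=0;m[245:]=0
m=cv2.morphologyEx(m,cv2.MORPH_OPEN,np.ones((5,5)))
cs,_=cv2.findContours(m,0,2);c=max(cs,key=cv2.contourArea)
h=cv2.convexHull(c)
W=np.array([atz(p,(x[0]/640,x[1]/480),.158)[:2] for x in h[:,0]],np.float32)
print(cv2.minAreaRect(W),cv2.contourArea(c))
f=lambda a:np.array([[np.cos(a),np.sin(a),0],[np.sin(a),-np.cos(a),0],[0,0,-1.]])
cur=ctrl.current_q()
for name,xy,z in [('sock',(.45,.315),.25),('rel',(.6,.09),.33),('rel',(.675,.092),.2)]:
  for a in range(-180,180,30):
    q=ctrl.ik([*xy,z],f(np.radians(a)))
    if q is not None: print(name,a,np.round(q,0))
p=ctrl.get_image('wrist');print(np.round(p['tool_from_camera'],3),p['fx'])
E
```

```text
(194, 187) [0.658 0.137 0.158]
(224, 79) [0.875 0.079 0.158]
(370, 110) [ 0.803 -0.209  0.158]
(338, 224) [ 0.579 -0.141  0.158]
((0.7413824200630188, -0.03594900667667389), (0.30853211879730225, 0.28658729791641235), 76.65380859375) 14421.5
sock -180 [ 23.  23.  92.  -0.  65. -67.]
sock -150 [ 23.  23.  92.  -0.  65. -97.]
sock -120 [  23.   23.   92.   -0.   65. -127.]
sock -90 [  23.   23.   92.   -0.   65. -157.]
sock -30 [ 23.  23.  92.  -0.  65. 143.]
sock 0 [ 23.  23.  92.  -0.  65. 113.]
sock 30 [23. 23. 92. -0. 65. 83.]
sock 60 [23. 23. 92. -0. 65. 53.]
sock 90 [23. 23. 92. -0. 65. 23.]
sock 120 [23. 23. 92. -0. 65. -7.]
sock 150 [ 23.  23.  92.  -0.  65. -37.]
rel -180 [ -2.  23.  78.  -0.  79. -92.]
rel -150 [  -2.   23.   78.   -0.   79. -122.]
rel -120 [  -2.   23.   78.   -0.   79. -152.]
rel -60 [ -2.  23.  78.  -0.  79. 148.]
rel -30 [ -2.  23.  78.  -0.  79. 118.]
rel 0 [-2. 23. 78. -0. 79. 88.]
rel 30 [-2. 23. 78. -0. 79. 58.]
rel 60 [-2. 23. 78. -0. 79. 28.]
rel 90 [-2. 23. 78. -0. 79. -2.]
rel 120 [ -2.  23.  78.  -0.  79. -32.]
rel 150 [ -2.  23.  78.  -0.  79. -62.]
rel -180 [ -2.  37.  75.  -0.  68. -92.]
rel -150 [  -2.   37.   75.   -0.   68. -122.]
rel -120 [  -2.   37.   75.   -0.   68. -152.]
rel -60 [ -2.  37.  75.  -0.  68. 148.]
rel -30 [ -2.  37.  75.  -0.  68. 118.]
rel 0 [-2. 37. 75. -0. 68. 88.]
rel 30 [-2. 37. 75. -0. 68. 58.]
rel 60 [-2. 37. 75. -0. 68. 28.]
rel 90 [-2. 37. 75. -0. 68. -2.]
rel 120 [ -2.  37.  75.  -0.  68. -32.]
rel 150 [ -2.  37.  75.  -0.  68. -62.]
[[-0.    -0.966 -0.258  0.065]
 [ 1.    -0.     0.001  0.   ]
 [-0.001 -0.258  0.966 -0.142]
 [ 0.     0.     0.     1.   ]] 366.6126422571408
```

```bash
cat >> h.py <<'E'
def Rz(deg):
    a=np.radians(deg); return np.array([[np.cos(a),np.sin(a),0],[np.sin(a),-np.cos(a),0],[0,0,-1.]])
def wshot():
    pos,R=np.array(ctrl.current_eef_pos()),np.array(ctrl.current_orientation())
    p=ctrl.get_image('wrist'); return p,wristT(p,pos,R)
E
python3 - <<'E'
from h import *
ctrl.grasp(20)
ctrl.movep([.64,.09,.30],Rz(166)); ctrl.sleep(.2)
p,T=wshot(); save(p,'w1')
for q,z in [('release_top',.17),('tray_face',.111)]:
    for r in ctrl.pinpoint(p,q)[:2]:
        print(q,r['p'],np.array(r['location'])*[640,480],atz(p,r['location'],z,T))
    for r in ctrl.recognise(p,q)[:1]: print(r)
print(ctrl.current_clock(),ctrl.current_eef_pos(),ctrl.current_wrist_force())
E
```

```text
release_top 0.82 [342.72  283.824] [0.68457896 0.09518284 0.17      ]
{'box': [0.4831, 0.5265, 0.1078, 0.104], 'p': 0.79}
tray_face 0.79 [178.304 195.216] [ 0.58882939 -0.03194657  0.111     ]
{'box': [0.043, 0.3992, 0.4245, 0.084], 'p': 0.67}
4.7417 [0.63997789 0.09017466 0.29998436] [ 0.18714742  0.39178318 -0.81171788]
```

View pics/w1.png

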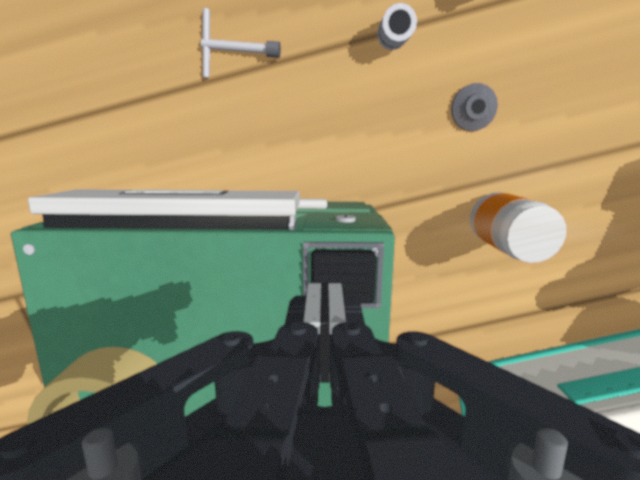

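```bash
python3 - <<'E'
from h import *
R=Rz(166)
ctrl.move_l([.680,.094,.185],R,vel=.15); ctrl.sleep(.2)
f0=np.array(ctrl.current_wrist_force())
s=ctrl.move_l([.680,.094,.1625],vel=.015,force_limit=8)
print(s,ctrl.current_eef_pos(),np.array(ctrl.current_wrist_force())-f0)
ctrl.sleep(.3)
ctrl.move_l([.680,.094,.2],vel=.1)
ctrl.move_l([.60,.114,.30],vel=.2); ctrl.sleep(1.)
p,T=wshot(); save(p,'w2')
for q,z in [('release_top',.17),('tray_face',.111),('pocket',.1)]:
    for r in ctrl.pinpoint(p,q)[:2]:
        print(q,r['p'],np.array(r['location'])*[640,480],atz(p,r['location'],z,T))
print(ctrl.current_clock())
E
```

```text
False [0.68008599 0.09406221 0.16271854] [-2.15163619  1.02185499  4.49600057]
tray_face 0.63 [155.968 152.688] [ 0.50885844 -0.01504244  0.111     ]
pocket 0.77 [213.312 217.296] [0.57716398 0.01164087 0.1       ]
10.375
```

View pics/w2.png

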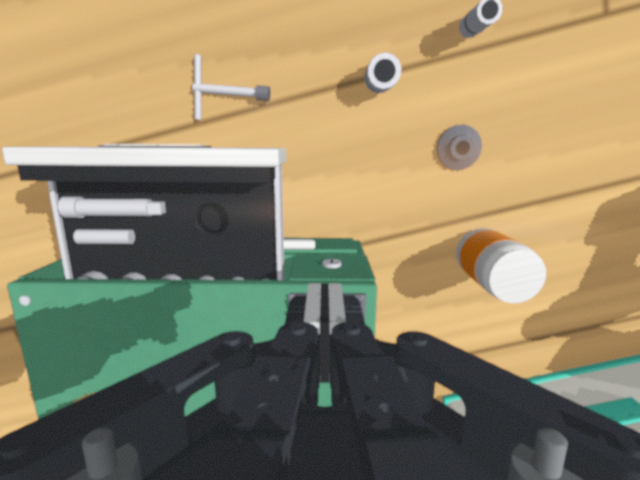

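```bash
python3 - <<'E'
from h import *
def look(q,xy,z,a,off,h,name=None):
    d=Rz(a)[:,0]
    ctrl.movep([xy[0]-off*d[0],xy[1]-off*d[1],h],Rz(a)); ctrl.sleep(.25)
    p,T=wshot()
    if name: save(p,name)
    for r in ctrl.pinpoint(p,q)[:2]:
        print(q,a,r['p'],np.array(r['location'])*[640,480],atz(p,r['location'],z,T))
look('pocket',(.578,.011),.1,166,.05,.24,'w3')
look('pocket',(.578,.011),.1,-14,.05,.24,'w4')
ctrl.open_gripper()
look('socket',(.453,.317),.0,166,.07,.2,'w5')
print(ctrl.current_clock())
a,b,c=[cv2.imread(f'pics/w{i}.png')[:,:] for i in (3,4,5)]
cv2.imwrite('pics/m.png',cv2.resize(np.vstack([np.hstack([a,b]),np.hstack([c,c])]),(800,600)))
E
```

```text
pocket 166 0.64 [321.216 162.72 ] [0.5771034  0.01064839 0.1       ]
pocket -14 0.63 [330.816 162.   ] [0.57958706 0.00594695 0.1       ]
socket 166 0.58 [314.624 145.392] [0.45762097 0.30714819 0.        ]
17.7083
```

View pics/m.png

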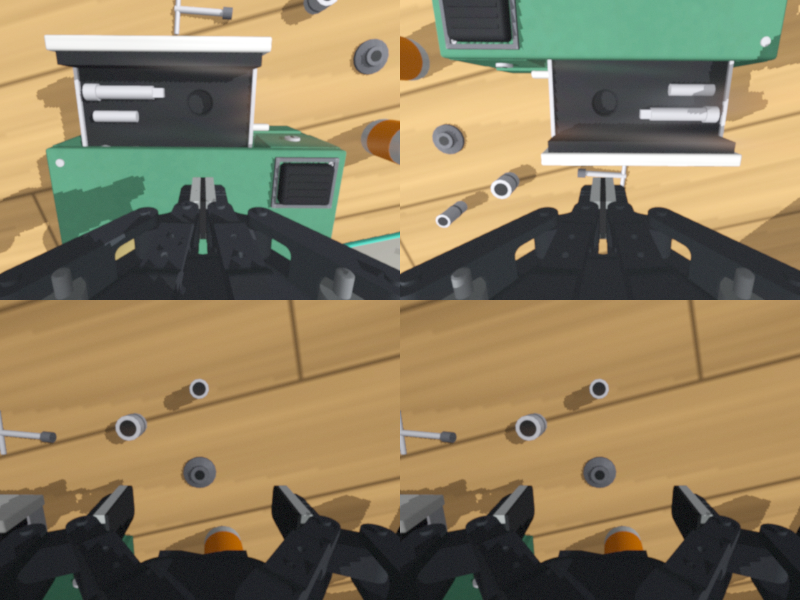

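```bash
python3 - <<'E'
import cv2,numpy as np
a,b,c=[cv2.imread(f'pics/w{i}.png') for i in (3,4,5)]
def crop(i,x,y,r):
    g=i[y-r:y+r,x-r:x+r].astype(float); 
    g=np.clip((g-g.min())*255/(np.percentile(g,97)-g.min()),0,255).astype(np.uint8)
    return cv2.resize(g,(400,400),interpolation=cv2.INTER_CUBIC)
out=np.hstack([crop(a,320,164,32)[:, :],crop(b,328,164,32)])
out2=crop(c,318,141,32)
o=np.hstack([cv2.resize(out,(532,266)),cv2.resize(out2,(266,266))])
for k in range(3):
  for t in range(8): cv2.line(o,(k*266+t*33,0),(k*266+t*33,6),(0,0,255),1); cv2.line(o,(k*266,t*33),(k*266+6,t*33),(0,0,255),1)
cv2.imwrite('pics/cr.png',o)
E
```

```text
(no output)
```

View pics/cr.png

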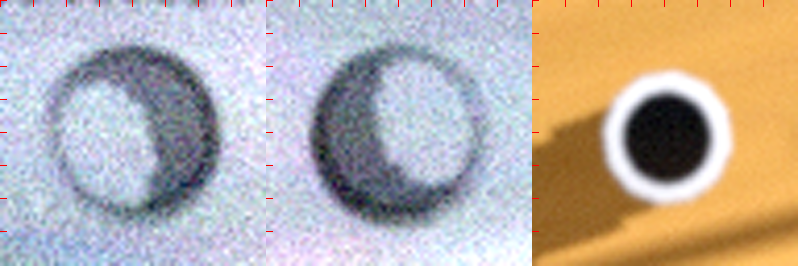

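```bash
python3 - <<'E'
from h import *
p=ctrl.get_image('wrist')
def at(px,xy,a,off,h,z):
    d=Rz(a)[:,0]; pos=[xy[0]-off*d[0],xy[1]-off*d[1],h]
    return atz(p,(px[0]/640,px[1]/480),z,wristT(p,pos,Rz(a)))
A=at((320.1,163.7),(.578,.011),166,.05,.24,.1);B=at((327.7,164.1),(.578,.011),-14,.05,.24,.1)
S=at((318.6,141.8),(.453,.317),166,.07,.2,.05)
print(A,B,(A+B)/2,S, ctrl.current_eef_pos())
E
```

```text
[0.57708393 0.00837393 0.1       ] [0.57724358 0.00814077 0.1       ] [0.57716376 0.00825735 0.1       ] [0.45570128 0.31222896 0.05      ] [0.52098398 0.29994177 0.20001574]
```

```bash
python3 - <<'E'
from h import *
R=Rz(166); s=(.4557,.3122); k=(.5772,.0083)
ctrl.move_l([*s,.10],R,vel=.2)
ctrl.move_l([*s,.030],vel=.08)
ctrl.grasp(40); print('w',ctrl.current_width(),ctrl.current_gripper_force())
ctrl.move_l([*s,.22],vel=.15)
ctrl.movep([*k,.22],R)
ctrl.move_l([*k,.138],vel=.1); ctrl.sleep(.3)
f0=np.array(ctrl.current_wrist_force())
r=ctrl.move_l([*k,.1165],vel=.02,force_limit=5)
print(r,ctrl.current_eef_pos(),np.array(ctrl.current_wrist_force())-f0,ctrl.current_ft_torque(),ctrl.current_width(),ctrl.current_clock())
p,T=wshot(); save(p,'w6')
E
```

```text
w 0.2608847433829831 39.06979322433472
False [0.57735176 0.00828295 0.1166474 ] [-0.42456742 -0.05126921 -0.67858212] [0.01438761 0.0096692  0.00302493] 0.2637796326989556 25.275
```

View pics/w6.png

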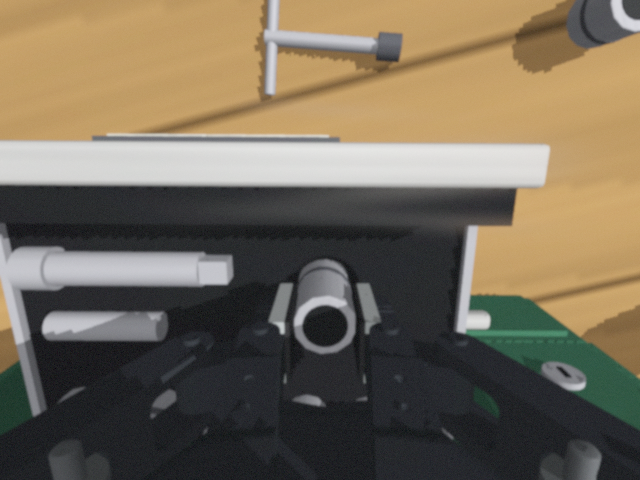

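```bash
python3 - <<'E'
from h import *
k=(.5772,.0083)
ctrl.open_gripper(); print(ctrl.current_wrist_force())
ctrl.move_l([*k,.24],vel=.12)
d=Rz(166)[:,0]
ctrl.movep([k[0]-.06*d[0],k[1]-.06*d[1],.26],Rz(166)); ctrl.sleep(.2)
p,T=wshot(); save(p,'w7')
for q,z in [('socket',.086),('tray_face',.111)]:
    for r in ctrl.pinpoint(p,q)[:2]: print(q,r['p'],np.array(r['location'])*[640,480],atz(p,r['location'],z,T))
print(ctrl.current_clock())
E
```

```text
[-0.1130421   0.62587236  0.23295478]
socket 0.84 [320.32 155.28] [0.57882839 0.00494562 0.086     ]
socket 0.29 [214.912 410.976] [ 0.79731366 -0.16015131  0.086     ]
tray_face 0.67 [270.784  62.784] [ 0.50627995 -0.01354999  0.111     ]
27.85
```

View pics/w7.png

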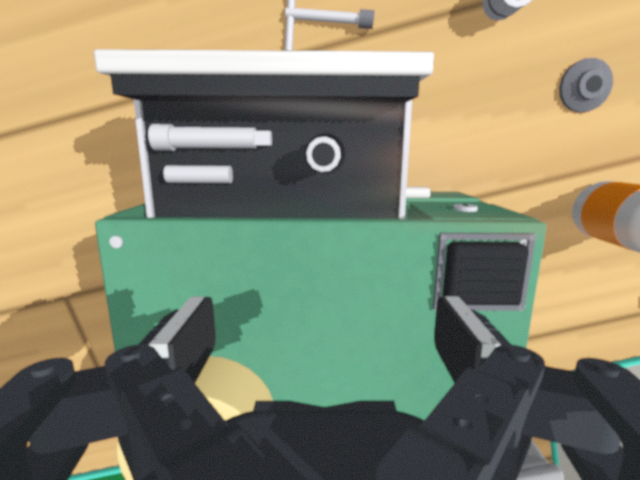

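```bash
python3 - <<'E'
from h import *
R=Rz(166); u=-R[:,0]; face=np.array([.5035,-.0145,.107])
ctrl.grasp(20)
ctrl.movep(face-.05*u+[0,0,.13],R)
ctrl.move_l(face-.05*u,vel=.12); ctrl.sleep(.2)
f0=np.array(ctrl.current_wrist_force())
F=lambda:-(np.array(ctrl.current_wrist_force())-f0)@u
r=ctrl.move_l(face+(.078-.011)*u,vel=.04,force_limit=9)
print(r,'s',(np.array(ctrl.current_eef_pos())-face)@u,F(),ctrl.current_clock())
E
```

```text
False s 0.06646688523567677 6.22230674547333 33.8833
```

```bash
python3 - <<'E'
from h import *
R=Rz(166); u=-R[:,0]; face=np.array([.5035,-.0145,.107])
F=lambda:-np.array(ctrl.current_wrist_force())@u
s=.067; mx=0; log=[]
print('F now',F())
while s<.067+.030:
    s+=.001
    r=ctrl.move_l(face+s*u,vel=.012,force_limit=4); f=F(); log.append((round(s*1000),round(f,1),r))
    if f>14 or r: break
    if mx>6.5 and f<mx-2: print('click'); break
    mx=max(mx,f)
print(log,ctrl.current_clock())
E
```

```text
F now 6.44366008935702
click
[(68, np.float64(4.6), False), (69, np.float64(5.9), False), (70, np.float64(5.6), False), (71, np.float64(5.0), False), (72, np.float64(4.7), False), (73, np.float64(5.7), False), (74, np.float64(4.6), False), (75, np.float64(5.4), False), (76, np.float64(6.3), False), (77, np.float64(7.1), False), (78, np.float64(8.4), False), (79, np.float64(9.8), False), (80, np.float64(8.8), False), (81, np.float64(10.1), False), (82, np.float64(9.2), False), (83, np.float64(10.6), False), (84, np.float64(9.8), False), (85, np.float64(9.6), False), (86, np.float64(10.4), False), (87, np.float64(10.9), False), (88, np.float64(10.4), False), (89, np.float64(11.0), False), (90, np.float64(6.5), False)] 39.6333
```

Force dropped from 11 to 6.5 N, which looks like the click. Retracting and checking.

```bash
python3 - <<'E'
from h import *
R=Rz(166); u=-R[:,0]; face=np.array([.5035,-.0145,.107])
ctrl.move_l(face+.04*u,vel=.06)
print(ctrl.current_wrist_force())
ctrl.move_l(face-.06*u,vel=.15)
ctrl.move_l(face-.06*u+[0,0,.15],vel=.2)
ctrl.movep([.60,.05,.30],R); ctrl.sleep(.5)
p,T=wshot(); save(p,'w8')
for q in ['tray_face']:
    for r in ctrl.pinpoint(p,q)[:2]: print(q,r['p'],atz(p,r['location'],.111,T))
print(ctrl.current_clock())
E
```

```text
[ 0.10712873  0.39741834 -0.08369557]
tray_face 0.95 [ 0.5880237  -0.03398007  0.111     ]
43.6417
```

View pics/w8.png

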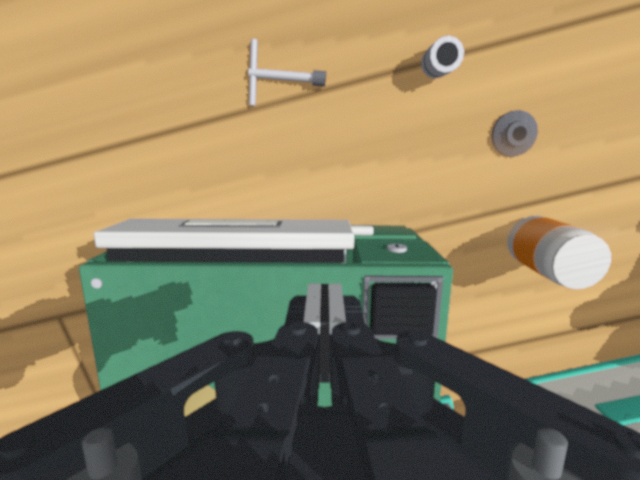

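The tray is shut and latched: its face is back at (0.588, -0.034), the same as at the start. The other things in view look undisturbed.

```bash
python3 -c "
from rig import ctrl
print(ctrl.hand_in())"
```

```text
the job is handed in; nothing more can be done
None
```

I handed the job in at about 44 s of the 72 s: the tray sprang out, the socket went down into the empty pocket, and the tray is pushed back in and latched shut, with at most 11 N measured while pushing; no verdict came back.

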